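Slide spacer bushes into the sorting frame by diameter

ROBOT

A 6-joint arm with a two-finger parallel gripper is mounted at the origin on a cart in front of the work surface, level with it; the furniture and walls round the work are solid. World frame = base frame: x ahead of the robot, y to its left, z up, the work surface at z = 0. Lengths are in mm, angles in rad, forces in N, time in s.
With the tool pointing down it reaches from about 400 to 925 mm from the base axis. Payload 12.5 kg.
Tool frame: the origin (TCP) lies between the finger pads; the fingertips stand 19 mm ahead of it and the grasp point (between the pads) is the TCP (env.tips_ahead is the distance from the TCP to the fingertips, in mm); z points along the fingers, y is the line along which they close (so a half turn about z gives the same grasp; the last joint's range is limited). The gripper opens to 95 mm and grips with 3 to 60 N. Pads are 20 mm wide; open, the fingers measure 119 mm over their backs; the gripper's body (75 mm by 180 mm) begins 59 mm behind the grasp point.
Start: joints at [1.097, 0.491, 1.559, -0, 1.092, -0.106], TCP at [224.711, 583.223, 233.661] pointing down, gripper open.
Joint ranges: [-3.1, 3.1], [-0.84, 2.19], [0.05, 2.79], [-1.13, 4.28], [0.06, 2.93], [-2.69, 2.69]. Speed limits (rad/s): [2.22, 2.22, 2.79, 3.14, 3.14, 3.14].

INTERFACE

Orientations are given as [roll, pitch, yaw] about the fixed x, y, z axes, in that order (R = Rz(yaw) Ry(pitch) Rx(roll)).
In Python, from cell import env gives the robot as it stands.
- The arm moves only by the shell command python3 -m crank 'ROWS'. ROWS is JSON, a list of rows, each a list of 5 numbers: the shift along the tool's x, y, z in mm, then the turn about the tool's z in degrees, then the finger opening in mm, from 0 to 95.1. In form: [[dx, dy, dz, yaw, grip], ...]. A call has 1 to 10 rows; each row is the pose to reach, as a shift and turn from the pose commanded when the call began, along the tool's axes at that moment; what a row does not reach only later rows make up. A row lasts 1/12 s, in which the tool goes at most 41.7 mm and 7.16 degrees, less where a joint would pass 70% of its speed; a pose out of reach is approached as far as the arm can. A call with a gripper value outside its range is refused whole. The fingers move at their own pace and stop on an object; the grip force is fixed at half the most. Time passes only in rows, so rows that repeat a pose let the fingers close. It gives the time, the measured TCP pose, the force, the opening and the grip force at its end, in the units of the state.
- env.state(): the state, without advancing time (a new reading comes with each control period).
- env.read_camera(name): name is "scene" or "side" or "wrist"; returns a dict with "img" (480x640x3 uint8, blue, green, red), "K" (3x3 intrinsics, pixels), "pose" (4x4, takes a point from camera to world coordinates). Camera axes: x right, y down, z forward; pixel columns grow to the right and rows downward; lengths in mm; the calibration is good to about 2 mm. A picture is of the moment at which its call begins. There is no depth.
- env.job_done(): hands the job in; it is judged then, once.
The state is a dict: "t": time; "joints": joint angles; "qvel": joint speeds; "tau": joint torques, N m; "eef_pos": TCP position; "tcp_rot": TCP orientation; "ft_force": force on the tool from outside, world axes, zero at the start; "moment": the same for the moment, N m; "opening": opening from 0.0 (shut) to 1.0 (fully open); "grip_force": force on a finger pad.
Only numpy, scipy, OpenCV 4.12 (cv2) and the standard library are available. Lean on these libraries where they do the work, as an engineer would, in place of code of your own. Each camera call takes 0.05 s, during which the arm holds its last target. There are 200 camera calls.

TASK

Sort the four loose steel spacer bushes by diameter into the bench sorting frame: slide each one along the bench, without picking it up, under the bridge bar into the lane that matches its size, with the two middle-sized ones one behind the other, until none sticks out of its mouth. Leave the lace spool, the roll of tape and the flange nut where they are.

Things in the scene. Friction and masses are not known exactly. Their poses are not given: they have to be found in the camera images.
- bush_small: plain steel spacer bush, a ring standing flat on the bench, outside diameter 26 mm, height 18 mm, through bore about half the diameter (too small for fingers), 35 to 160 g; same shape and finish as the other bushes, only the diameter differs. Loose; slides on the bench. Origin: centre of its underside, z up.
- bush_mid_a: plain steel spacer bush, a ring standing flat on the bench, outside diameter 34 mm, height 18 mm, through bore about half the diameter (too small for fingers), 35 to 160 g; same shape and finish as the other bushes, only the diameter differs. Loose; slides on the bench. Origin: centre of its underside, z up.
- bush_mid_b: plain steel spacer bush, a ring standing flat on the bench, outside diameter 34 mm, height 18 mm, through bore about half the diameter (too small for fingers), 35 to 160 g; same shape and finish as the other bushes, only the diameter differs. Loose; slides on the bench. Origin: centre of its underside, z up.
- bush_large: plain steel spacer bush, a ring standing flat on the bench, outside diameter 42 mm, height 18 mm, through bore about half the diameter (too small for fingers), 35 to 160 g; same shape and finish as the other bushes, only the diameter differs. Loose; slides on the bench. Origin: centre of its underside, z up.
- frame: fixed aluminium frame, 146 mm wide, 127 long, no floor. Three lanes along its +x, 115 mm deep, mouths at x = 0, closed at the back; lane centres y = -50, -8, +42 mm. Walls 8 mm thick, 24 high, tapering to 5 mm at the mouths. Low foot lugs (9 mm high) reach |y| = 91 at x = 85. Origin: bench height, middle of the mouth line. +x points to the robot's left (yaw 1.25 to 1.8): the mouths face right.
- bridge_bar (a point): middle of the bridge bar's front edge. The bar lies across all three mouths, frame x = 3 to 21 mm, underside 24 mm and top 30 mm above the bench (screw heads 33 mm): bushes slide beneath it, fingers cannot, so a push ends with the fingers just before the mouths.
- mouth_small (a point): centre of the mouth of the lane for the 26 mm bush, at bench height; lane 30 mm wide; axes as the frame's (+x runs into the lane).
- mouth_mid (a point): centre of the mouth of the lane for the 34 mm bush, at bench height; lane 38 mm wide; axes as the frame's (+x runs into the lane).
- mouth_large (a point): centre of the mouth of the lane for the 42 mm bush, at bench height; lane 46 mm wide; axes as the frame's (+x runs into the lane).
- lace_spool: bystander: spool of white lace with black flanges, 56 mm across, 48 mm high, standing; origin centre of its underside. Leave alone.
- tape_roll: bystander: roll of dark tape lying flat, 53 mm across, 19 mm high; origin centre of its underside. Leave alone.
- flange_nut: bystander: flat round flange nut with two pin holes beside its bore, 46 mm across but only 7 mm high, lying flat; origin centre of its underside. Not a bush: leave alone.
There are look-alikes about, which are no part of the job. Leave any orange look-alike of the bush_mid_b alone.

How it is judged (in metres and radians):
At the end, for the whole second after the job is handed in: Every bush lies flat and at rest on the bench in the lane of its size (26 mm bush in the 30 mm lane, both 34 mm bushes in the 38 mm lane, 42 mm bush in the 46 mm lane), sticking out of the mouth by no more than 6 mm (angle between each of bush_small, bush_mid_a, bush_mid_b, bush_large's own z axis and vertical below 0.12 rad and x of bush_small in the frame of mouth_small between 0.007 and 0.115 m and y of bush_small in the frame of mouth_small between -0.006 and 0.006 m and height (world z) of each of bush_small, bush_mid_a, bush_mid_b, bush_large below 0.006 m and linear speed of each of bush_small, bush_mid_a, bush_mid_b, bush_large below 0.01 m/s and x of bush_mid_a in the frame of mouth_mid between 0.011 and 0.115 m and y of bush_mid_a in the frame of mouth_mid between -0.006 and 0.006 m and x of bush_mid_b in the frame of mouth_mid between 0.011 and 0.115 m and y of bush_mid_b in the frame of mouth_mid between -0.006 and 0.006 m and x of bush_large in the frame of mouth_large between 0.015 and 0.115 m and y of bush_large in the frame of mouth_large between -0.006 and 0.006 m); the robot touches nothing.
It fails at once if a bush is lifted more than 15 mm off the bench (height (world z) of any of bush_small, bush_mid_a, bush_mid_b, bush_large above 0.015 m).
It fails at once if the lace spool, tape roll or flange nut is shifted more than 20 mm or tipped over (distance of any of lace_spool, tape_roll, flange_nut from where it was at the start of the episode above 0.02 m or angle between any of lace_spool, tape_roll, flange_nut's own z axis and vertical above 0.5 rad).
It also fails if it takes over 72 s, if anything falls off the work surface, if the arm or the gripper's body presses on something with over 40 N, if the wrist force passes 120 N, or if a joint passes its speed limit or range.

## Working session

There is one attempt and no reset: what is moved stays moved. The work goes in short steps, Python scripts to look and compute and a shell command to move; the robot and the scene stay as the last step left them, time stands still between calls to the robot, and variables do not carry over. Pictures are saved under pics/ and viewed, at most 10 in all, crops included, and the job is handed in when it is done.

```bash
ls; mkdir -p pics; cat > h.py <<'E'
import numpy as np, cv2
from cell import env
def snap(cam,name):
    r=env.read_camera(cam); cv2.imwrite(f'pics/{name}.png',r['img']); np.savez(f'pics/{name}.npz',K=r['K'],pose=r['pose']); return r
def world(name,uv,z):
    d=np.load(f'pics/{name}.npz'); K,P=d['K'],d['pose']
    uv=np.atleast_2d(uv).astype(float)
    ray=(P[:3,:3]@np.linalg.inv(K)@np.c_[uv,np.ones(len(uv))].T).T
    o=P[:3,3]; return o+ray*((z-o[2])/ray[:,2])[:,None]
def pix(name,X):
    d=np.load(f'pics/{name}.npz'); K,P=d['K'],d['pose']
    c=(np.atleast_2d(X)-P[:3,3])@P[:3,:3]; p=c@K.T; return p[:,:2]/p[:,2:]
E
python3 - <<'E'
from h import *
for c in ['scene','side','wrist']:
    r=snap(c,c+'0'); print(c,r['pose'].round(2).tolist(),r['K'][0,0])
print(env.state())
E
```

```text
pics
scene [[0.87, -0.29, 0.41, 231.96], [-0.5, -0.47, 0.73, -717.9], [-0.02, -0.83, -0.55, 512.51], [0.0, 0.0, 0.0, 1.0]] 468.15101559203043
side [[-0.96, -0.18, 0.23, 371.65], [-0.29, 0.54, -0.79, 610.12], [0.02, -0.82, -0.57, 533.74], [0.0, 0.0, 0.0, 1.0]] 436.6186227732269
wrist [[0.36, 0.9, 0.24, 157.57], [0.93, -0.35, -0.09, 608.3], [-0.0, 0.26, -0.97, 383.71], [0.0, 0.0, 0.0, 1.0]] 363.6445304149011
{'t': 0.15, 'joints': array([ 1.09737253e+00,  4.91423140e-01,  1.55932064e+00, -5.19409948e-06,
        1.09171924e+00, -1.05611996e-01]), 'qvel': array([ 0.00134885, -0.00237963, -0.00103196, -0.00167627, -0.00135276,
        0.00138431]), 'tau': array([ 9.50195899e-04, -6.12898779e+01, -2.58274788e+01,  6.92544901e-02,
        4.74539213e-02, -6.06095568e-05]), 'eef_pos': array([224.64240001, 583.04953102, 233.19086252]), 'tcp_rot': array([-3.14072665e+00, -8.71686842e-05,  2.77378321e+00]), 'ft_force': array([-0.33745014, -0.45592931, -0.91034428]), 'moment': array([-0.01657811,  0.00935585,  0.03486991]), 'grip_force': 0.0, 'opening': 1.0005307962182428}
```

View pics/scene0.png

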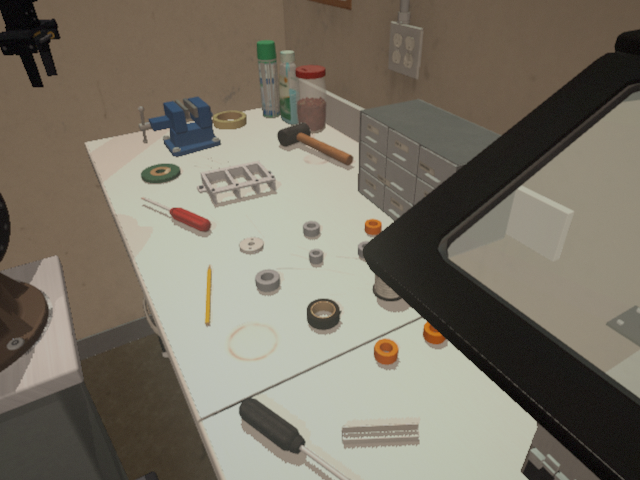

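View pics/side0.png

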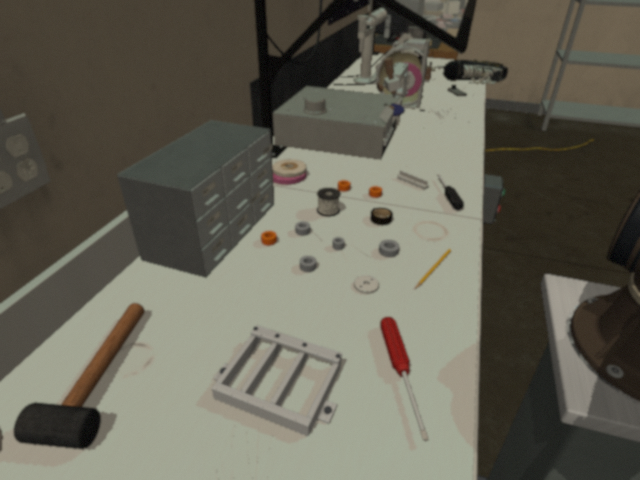

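Scene view: bushes near (312,228), (316,256), (267,281), (364,250, partly hidden), nut (251,245), frame (238,182). Side view: bushes (303,228), (338,243), (389,248), (308,264), nut (366,284), frame (280,375). Next: crops and a triangulation.

```bash
python3 - <<'E'
from h import *
a=cv2.imread('pics/scene0.png')[150:300,180:410]; b=cv2.imread('pics/side0.png')[180:440,200:430]
a=cv2.resize(a,None,fx=3.4,fy=3.4,interpolation=cv2.INTER_CUBIC); cv2.imwrite('pics/sc.png',a)
b=cv2.resize(b,None,fx=2.3,fy=2.3,interpolation=cv2.INTER_CUBIC);cv2.imwrite('pics/sd.png',b)
def tri(p,q):
    A=[]
    for n,uv in (('scene0',p),('side0',q)):
        d=np.load(f'pics/{n}.npz');P=d['K']@np.linalg.inv(d['pose'])[:3]
        A+= [uv[0]*P[2]-P[0],uv[1]*P[2]-P[1]]
    v=np.linalg.svd(np.array(A))[2][-1]; return v[:3]/v[3]
for n,p,q in [('A',(312,225),(303,226)),('B',(316,253),(338,241)),('C',(267,276),(389,244)),('D',(365,247),(308,261)),('D2',(365,247),(303,226)),('A2',(312,225),(308,261)),('nut',(251,244),(366,284)),('tape',(323,308),(381,212))]:
    print(n,tri(p,q).round(1),world('scene0',p,18).round(),world('side0',q,18).round())
E
```

```text
A [598.7 -66.7  53.8] [[599. -31.  18.]] [[ 643. -139.   18.]]
B [ 559.1 -113.7   14.9] [[ 559. -117.   18.]] [[ 556. -108.   18.]]
C [ 454.6 -131.3   18. ] [[ 456. -131.   18.]] [[ 453. -131.   18.]]
D [ 649.1 -107.6  -29. ] [[ 645. -147.   18.]] [[593. -24.  18.]]
D2 [ 646.2 -144.3   14.9] [[ 645. -147.   18.]] [[ 643. -139.   18.]]
A2 [597.1 -29.3  15.8] [[599. -31.  18.]] [[593. -24.  18.]]
nut [475.1  -9.6   4.1] [[470. -28.  18.]] [[471.   7.  18.]]
tape [ 494.7 -250.    19.4] [[ 497. -248.   18.]] [[ 494. -251.   18.]]
```

View pics/sd.png

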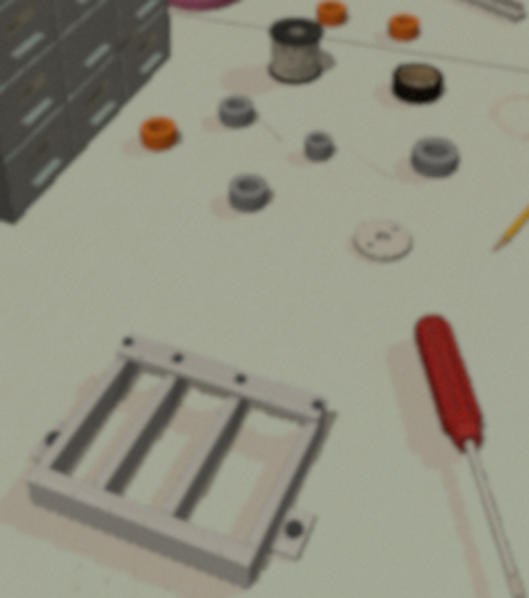

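View pics/wrist0.png

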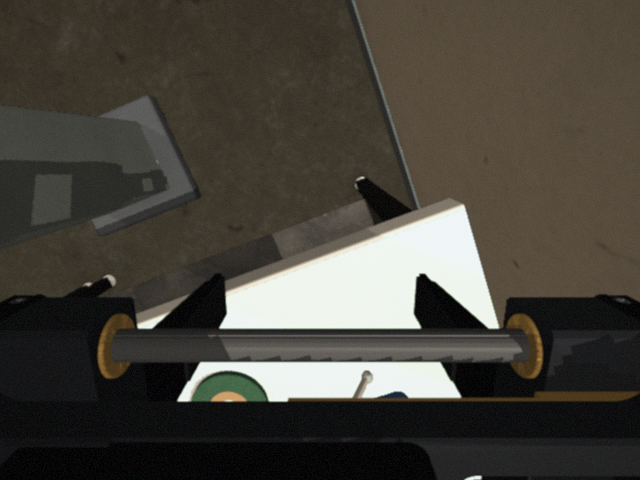

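Side crop (scale 2.3, offset 200,180): bridge-bar screws at crop (128,342), (178,358), (240,379), (318,404); the narrow lane is at left (far x) and the wide one at right. The wrist view is only over the bench edge and a vise. Crossing the A/D pairs fits: A≈(597,-29), B small≈(558,-113), C large≈(455,-131), D≈(645,-145). Next: fit the frame.

```bash
python3 - <<'E'
from h import *
s=np.array([(128,342),(178,358),(240,379),(318,404)])/2.3+[200,180]
W=world('side0',s,33)[:,:2]; print(W.round(1))
L=np.c_[np.full(4,12),[-69,-31,15,69]].astype(float)
# rigid fit
a=L-L.mean(0); b=W-W.mean(0)
th=np.arctan2((a[:,0]*b[:,1]-a[:,1]*b[:,0]).sum(),(a*b).sum()); R=np.array([[np.cos(th),-np.sin(th)],[np.sin(th),np.cos(th)]])
t=W.mean(0)-R@L.mean(0); print(th,t,(W-(L@R.T+t)).round(1))
C=np.array([[127,-73],[127,73],[3,-73],[3,73]])@R.T+t
print(pix('side0',np.c_[C,[24,24,30,30]]).round(), pix('scene0',np.c_[C,[24,24,30,30]]).round())
print('side crop',((pix('side0',np.c_[C,[24,24,30,30]])-[200,180])*2.3).round())
print('spool',world('side0',[328,189],48), world('side0',np.array([295,30])/2.3+[200,180],48))
for n in ['side0','scene0']:print(world(n,dict(side0=(269,236),scene0=(373,225))[n],18))
E
```

```text
[[607.4 182.3]
 [570.  185.3]
 [524.9 189.9]
 [471.1 194.2]]
1.4825453680492966 [538.28368813 176.33735671] [[-0.7  0.1]
 [-0.3 -0.2]
 [ 0.5  0.3]
 [ 0.5 -0.2]]
[[211. 390.]
 [309. 428.]
 [256. 325.]
 [343. 354.]] [[256. 160.]
 [198. 172.]
 [273. 178.]
 [210. 192.]]
side crop [[ 26. 482.]
 [251. 570.]
 [129. 334.]
 [329. 399.]]
spool [[ 625.12752639 -264.46294279   48.        ]] [[ 618.86860204 -245.77285918   48.        ]]
[[697.88546504 -79.96973879  18.        ]]
[[700.84349572 -93.62659782  18.        ]]
```

View pics/sc.png

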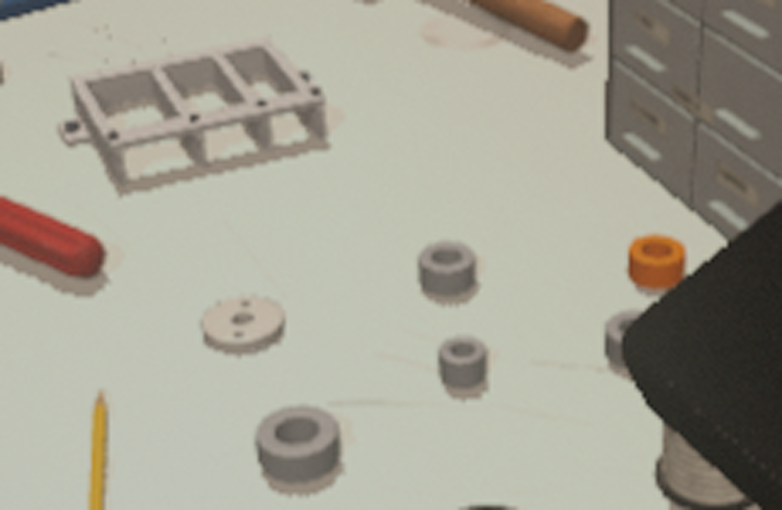

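Scene crop (scale 3.4, offset 180,150): screws at (113,135), (194,118), (262,103), consistent with the frame fit (yaw 1.483, origin (538,176)). Bushes at crop (447,270) mid, (463,362) small, (298,445) large, and D half hidden at (620,340). My plan is to align the tool with the frame, then grip each bush lightly where it stands, slide it to its mouth, and push it in with nearly closed fingers. First I go above for a wrist look.

```bash
cat >> h.py <<'E'
import sys
from scipy.spatial.transform import Rotation as Ro
FR=[538.3,176.3,1.4825]
def setf():
    try: FR[:]=np.load('frame.npy')
    except Exception: pass
    c,s=np.cos(FR[2]),np.sin(FR[2]); return np.array([[c,-s],[s,c]]),np.array(FR[:2])
def tof(p): R,t=setf(); return (np.atleast_2d(p)[:,:2]-t)@R
def tow(p): R,t=setf(); return np.atleast_2d(p)@R.T+t
def go(fx,fy,z):   # row needed to reach frame point fx,fy with TCP height z, tool x along frame x
    s=env.state(); R=Ro.from_euler('xyz',s['tcp_rot'])
    d=np.r_[tow([fx,fy])[0],z]-s['eef_pos']
    yaw=(s['tcp_rot'][2]-FR[2]); 
    return R.inv().apply(d).round(1), round(float(np.degrees((yaw+np.pi)%(2*np.pi)-np.pi)),2)
E
python3 -m crank '[[-524,-428,0,74,95],[-524,-428,0,74,95],[-524,-428,0,74,95],[-524,-428,0,74,95],[-524,-428,0,74,95],[-524,-428,0,74,95],[-524,-428,0,74,95],[-524,-428,0,74,95],[-524,-428,0,74,95],[-524,-428,0,74,95]]'
python3 -c "
from h import *
print(go(-180,-40,233))"
```

```text
t: 0.98
eef_pos: [431.6, 219.3, 233.7]
tcp_rot: [3.141, -0.0, 1.518]
ft_force: [-0.3, 0.3, 0.6]
opening: 0.999
grip_force: 0.0
(array([-218.6,  142.5,    0.7]), 2.02)
```

```bash
python3 -m crank '[[-20,15,0,2,95],[-50,35,0,2,95],[-80,60,0,2,95],[-110,85,0,2,95],[-140,110,0,2,95],[-165,130,0,2,95],[-180,140,0,2,95],[-180,142,0,2,95],[-180,142,0,2,95],[-180,142,0,2,95]]'
python3 -c "
from h import *
snap('wrist','w1'); print(go(-142,-40,233), env.state()['eef_pos'])
B=dict(A=(597,-29),B=(558,-113),C=(455,-131),D=(645,-145),m=(546,176))
for k,v in B.items(): print(k,tof(v).round(),pix('w1',[*v,18]).round())"
```

```text
t: 1.82
eef_pos: [563.9, 35.3, 233.4]
tcp_rot: [-3.141, -0.0, 1.489]
ft_force: [-0.8, 0.1, -0.2]
opening: 0.999
grip_force: 0.0
(array([-4.2,  2.2,  0.6]), 0.41) [563.81801145  35.67067905 233.58877477]
A [[-199.  -77.]] [[355. 274.]]
B [[-286.  -45.]] [[325. 347.]]
C [[-313.   56.]] [[236. 367.]]
D [[-311. -135.]] [[402. 366.]]
m [[ 0. -8.]] [[287.  70.]]
```

View pics/w1.png

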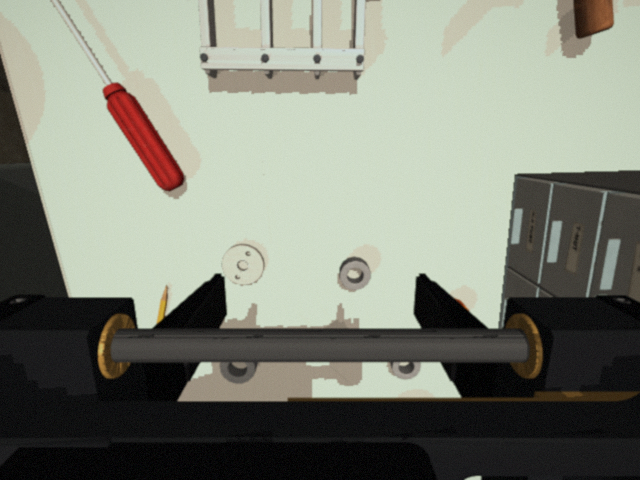

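Wrist view: bar screws at (205,58), (267,59), (317,59), (360,59), mid bush A at (354,272), nut at (243,265), C at (239,367), D at (404,366). This agrees with the predictions to about 2 px. I refit the frame from it.

```bash
python3 - <<'E'
from h import *
L=np.array([[12,69],[12,15],[12,-31],[12,-69]],float)
W=world('w1',[(205,57.5),(267.5,58.5),(317.5,59),(360,58.5)],33)[:,:2]
a=L-L.mean(0); b=W-W.mean(0)
th=np.arctan2((a[:,0]*b[:,1]-a[:,1]*b[:,0]).sum(),(a*b).sum()); R=np.array([[np.cos(th),-np.sin(th)],[np.sin(th),np.cos(th)]])
t=W.mean(0)-R@L.mean(0); print(th,t,(W-(L@R.T+t)).round(1))
print('bar front edge px, z30:',pix('w1',np.c_[np.array([[3,69],[3,-69]])@R.T+t,[30,30]]).round(1))
c,s=np.cos(1.4825),np.sin(1.4825)
# average of both
FR=np.array([(538.3+t[0])/2,(176.3+t[1])/2,(1.4825+th)/2]); np.save('frame.npy',FR); print(FR)
A=world('w1',(354,272),18)[0];N=world('w1',(243,264),7)[0]
print('A',A,tof(A),'nut',N,tof(N),'C',tof(world('w1',(239,366),18)[0]),'D',tof(world('w1',(404,365),18)[0]))
print(tof([[558,-113],[622,-255],[597,-29],[455,-131],[645,-145]]).round())
f=tof(A)[0]; print(go(f[0],f[1],100),go(f[0],f[1],24))
E
```

```text
1.4828568565036164 [543.09428599 170.70802251] [[ 0.5  0.2]
 [ 1.4 -0.3]
 [-0.6 -0.3]
 [-1.2  0.4]]
bar front edge px, z30: [[206.3  69.6]
 [360.7  70.7]]
[540.69714299 173.50401126   1.48267843]
A [596.19729946 -26.53887147  18.        ] [[-194.38251163  -72.8893783 ]] nut [476.76486749 -11.55944338   7.        ] [[-189.97172242   47.39791949]] C [[-309.53664171   55.46169318]] D [[-306.75568835 -133.73001759]]
[[-284.  -42.]
 [-420. -119.]
 [-197.  -74.]
 [-311.   59.]
 [-308. -132.]]
(array([-59.4,  37.4, 133.6]), 0.4) (array([-59.4,  37.4, 209.6]), 0.4)
```

```bash
python3 -m crank '[[-25,18,35,0.4,62],[-59,37,70,0.4,62],[-59,37,105,0.4,62],[-59,37,135,0.4,62],[-59,37,165,0.4,62],[-59,37,190,0.4,62],[-59,37,205,0.4,62],[-59,37,209,0.4,62],[-59,37,209,0.4,25],[-59,37,209,0.4,25]]'
python3 -m crank '[[0,0,0,0,25],[0,0,0,0,25],[0,0,0,0,25],[0,0,0,0,25]]'
python3 -c "
from h import *
print(tof(env.state()['eef_pos']),go(-60,-8,24)); snap('wrist','w2')"
```

```text
t: 2.7
eef_pos: [596.8, -26.4, 25.6]
tcp_rot: [3.141, -0.0, 1.483]
ft_force: [1.2, 0.0, 0.1]
opening: 0.56
grip_force: 0.0
t: 3.03
eef_pos: [596.9, -27.0, 25.7]
tcp_rot: [3.14, -0.0, 1.482]
ft_force: [-1.2, 1.1, 6.8]
opening: 0.349
grip_force: 30.0
[[-194.80543753  -73.59983821]] (array([134.7, -65.7,   1.6]), -0.05)
```

Gripped (33 mm). I slide it to 60 mm before the mid mouth and look at the frame from close by.

```bash
python3 -m crank '[[10,-5,0,0,25],[28,-14,0,0,25],[48,-24,0,0,25],[68,-33,0,0,25],[88,-43,0,0,25],[106,-52,0,0,25],[122,-60,0,0,25],[132,-65,0,0,25],[135,-66,0,0,25],[135,-66,0,0,25]]'
python3 -c "
from h import *
r=snap('wrist','w3'); s=env.state(); print(tof(s['eef_pos']),s['grip_force'],s['opening']*95.1)"
```

```text
t: 3.92
eef_pos: [542.8, 114.6, 25.6]
tcp_rot: [3.14, -0.001, 1.483]
ft_force: [-1.3, 5.2, 8.8]
opening: 0.35
grip_force: 30.0
[[-58.63744722  -7.29432117]] 30.003271540626884 32.901351721082136
```

View pics/w3.png

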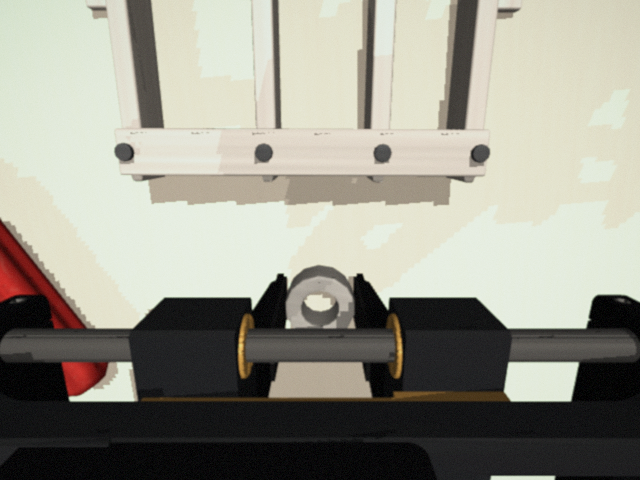

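Screws at (124,152), (264,152), (382,153), (481,153), bar front edge at row about 176, and the bush held centrally at about (320,300).

```bash
python3 - <<'E'
from h import *
L=np.array([[12,69],[12,15],[12,-31],[12,-69]],float)
W=world('w3',[(124,152),(264,152.3),(382,152.7),(481,153)],33)[:,:2]
print('span',np.linalg.norm(W[0]-W[3]))
a=L-L.mean(0); b=W-W.mean(0)
th=np.arctan2((a[:,0]*b[:,1]-a[:,1]*b[:,0]).sum(),(a*b).sum()); R=np.array([[np.cos(th),-np.sin(th)],[np.sin(th),np.cos(th)]])
t=W.mean(0)-R@L.mean(0); print(th,t,(W-(L@R.T+t)).round(1))
np.save('frame.npy',np.r_[t,th])
print('edge front',tof(world('w3',[(150,176),(320,176),(470,176)],30)))
print('wall front bottoms',tof(world('w3',[(140,179),(268,180),(377,180),(467,181)],24)))
print('bush',tof(world('w3',(320,301),18)),'tcp',tof(env.state()['eef_pos']))
print(pix('w3',[*tow([-60,-8])[0],18]), go(-15,-8,24),go(-60,-8,24))
E
```

```text
span 136.5263916373207
1.4809193814073514 [542.06430355 171.86437523] [[ 0.8 -0.1]
 [ 0.3 -0. ]
 [-0.5  0. ]
 [-0.6  0. ]]
edge front [[  2.71136276  60.67582012]
 [  2.89228438  -6.76884247]
 [  3.05209399 -66.34328286]]
wall front bottoms [[  0.97702328  67.71181646]
 [  0.70876487  14.76005749]
 [  0.82933438 -30.41178356]
 [  0.51844438 -67.77917967]]
bush [[-56.19650892  -6.96277762]] tcp [[-57.11421821  -5.88864629]]
[[322.16577931 308.4221728 ]] (array([42.1,  2.2,  1.7]), 0.09) (array([-2.9,  2.1,  1.7]), 0.09)
```

```bash
python3 -m crank '[[10,1,1,0,25],[22,1.5,1,0,25],[33,1.5,1,0,25],[40,1.5,1,0,25],[40,1.5,1,0,25],[40,1.5,1,0,48],[40,1.5,1,0,48],[35,1.5,1,0,48],[22,1.5,1,0,48],[5,1.5,1,0,48]]'
python3 -m crank '[[-3,0,0,0,48],[-3,0,0,0,12],[-3,0,0,0,12],[-3,0,0,0,12],[-3,0,0,0,12],[-3,0,0,0,12],[-3,0,0,0,12]]'
python3 -c "
from h import *
s=env.state(); print(tof(s['eef_pos']),s['opening']*95.1,go(-11,-8,24)); snap('wrist','w4')"
```

```text
t: 4.8
eef_pos: [544.3, 117.7, 23.5]
tcp_rot: [-3.141, -0.0, 1.483]
ft_force: [0.5, -1.2, -0.8]
opening: 0.505
grip_force: 0.0
t: 5.38
eef_pos: [544.4, 115.5, 23.6]
tcp_rot: [3.142, -0.0, 1.482]
ft_force: [0.3, -0.0, -0.2]
opening: 0.154
grip_force: 0.0
[[-55.93305114  -7.36747855]] 14.63986857209401 (array([44.9,  0.7, -0.4]), 0.09)
```

```bash
python3 -m crank '[[6,0.5,0,0,12],[13,0.5,0,0,12],[20,0.5,0,0,12],[27,0.5,0,0,12],[33,0.5,0,0,12],[38,0.5,0,0,12],[42,0.5,0,0,12],[44,0.5,0,0,12],[44,0.5,0,0,12],[44,0.5,0,0,12]]'
python3 -c "
from h import *
s=env.state(); print(tof(s['eef_pos']),s['opening']*95.1,s['ft_force']); snap('wrist','w5')"
```

```text
t: 6.27
eef_pos: [548.8, 159.0, 23.6]
tcp_rot: [3.142, -0.0, 1.482]
ft_force: [-0.0, -0.5, -0.6]
opening: 0.124
grip_force: 0.0
[[-12.23584867  -7.87759514]] 11.776050296534462 [-0.03931751 -0.47502003 -0.57408532]
```

View pics/w5.png

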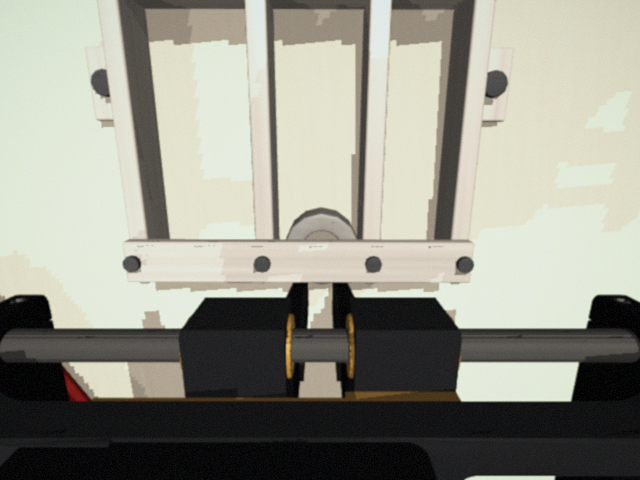

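The bush's front edge shows at (320,209) beyond the bar, inside the mid lane. I check its depth and plan the next bush.

```bash
python3 - <<'E'
from h import *
print('front top edge',tof(world('w5',(320,209),18)),'bar rear',tof(world('w5',(320,240),30)))
for n,p in dict(B=(558,-113),C=(455,-131),D=(645,-145)).items(): print(n,tof(p).round(1))
f=tof((558,-113))[0]; print(go(f[0],f[1],130))
E
```

```text
front top edge [[32.69839878 -8.89340021]] bar rear [[21.93033358 -8.91229813]]
B [[-282.3  -41.4]]
C [[-309.5   59.5]]
D [[-306.3 -131. ]]
(array([-269.9,   33.3, -106.4]), 0.05)
```

```bash
python3 -m crank '[[-10,0,-3,0,12],[-35,3,-30,0,25],[-70,8,-60,0,60],[-110,13,-70,0,60],[-150,18,-70,0,60],[-190,24,-70,0,60],[-230,29,-60,0,60],[-262,33,-45,0,60],[-267,33,-45,0,60],[-267,33,-45,0,60]]'
python3 -c "
from h import *
s=env.state(); print(tof(s['eef_pos']),go(-280,-41,24)); snap('wrist','w6')
for p in [(-282,-41)]: print(pix('w6',[*tow(p)[0],18]))
r=cv2.imread('pics/w6.png'); snap('side','s6')
im=cv2.imread('pics/s6.png')[180:440,200:430]
cv2.imwrite('pics/c6.png',np.hstack([cv2.resize(r,(480,360)),cv2.resize(im,(318,360))]))"
```

```text
t: 7.15
eef_pos: [557.1, -112.6, 68.1]
tcp_rot: [-3.14, -0.0, 1.478]
ft_force: [-1.1, 0.5, -0.6]
opening: 0.623
grip_force: 0.0
[[-282.00597149  -40.55702395]] (array([ 2. ,  0.5, 44.1]), -0.17)
[[318.92710833 272.12384798]]
```

View pics/c6.png

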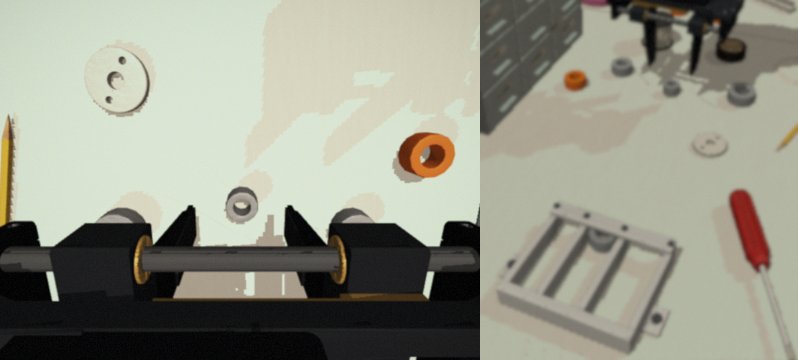

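The small bush is at wrist (321,272), against a predicted (319,272), so it is right under the gripper. The side crop shows mid A in its lane. I descend and grip.

```bash
python3 -m crank '[[1,-0.5,15,0,60],[1,-0.5,32,0,60],[1,-0.5,43,0,60],[1,-0.5,44,0,20],[1,-0.5,44,0,20],[1,-0.5,44,0,20],[1,-0.5,44,0,20],[1,-0.5,44,0,20],[1,-0.5,44,0,20],[1,-0.5,44,0,20]]'
python3 -c "
from h import *
s=env.state(); print(tof(s['eef_pos']),s['opening']*95.1,s['grip_force'],go(-17,-50,24))"
```

```text
t: 8.08
eef_pos: [557.9, -109.0, 25.2]
tcp_rot: [3.141, 0.0, 1.482]
ft_force: [-1.1, 0.7, 5.1]
opening: 0.265
grip_force: 30.0
[[-278.30117146  -40.96574448]] 25.23515321257561 30.00248685479164 (array([261.3,   9.3,   1.2]), 0.05)
```

```bash
python3 -m crank '[[10,0,0,0,20],[35,1,0,0,20],[65,3,0,0,20],[95,4,0,0,20],[125,5,0,0,20],[155,6,0,0,20],[185,7,0,0,20],[215,8,0,0,20],[240,9,0,0,20],[248,9,0,0,20]]'
python3 -m crank '[[8,0,1,0,20],[11,0,1,0,20],[11,0,1,0,20],[11,0,1,0,40],[11,0,1,0,40],[5,0,1,0,40],[-10,0,1,0,40],[-24,0,1,0,40],[-28,0,1,0,12],[-28,0,1,0,12]]'
python3 -c "
from h import *
s=env.state(); print(tof(s['eef_pos']),s['opening']*95.1,go(-11,-50,24)); snap('wrist','w7')"
```

```text
t: 8.92
eef_pos: [588.7, 140.6, 25.2]
tcp_rot: [3.14, -0.0, 1.485]
ft_force: [-1.7, -8.2, 8.6]
opening: 0.264
grip_force: 30.0
t: 9.75
eef_pos: [585.9, 107.5, 23.5]
tcp_rot: [-3.141, 0.0, 1.48]
ft_force: [-0.2, 0.2, -0.9]
opening: 0.33
grip_force: 0.0
[[-60.13324991 -49.45891926]] 31.340066206045385 (array([49.1,  0.5, -0.5]), -0.08)
```

```bash
python3 -m crank '[[0,0.5,0,0,12],[0,0.5,0,0,12],[0,0.5,0,0,12],[5,0.5,0,0,12],[12,0.5,0,0,12],[19,0.5,0,0,12],[26,0.5,0,0,12],[32,0.5,0,0,12],[38,0.5,0,0,12],[43,0.5,0,0,12]]'
python3 -m crank '[[3,0,0,0,12],[6,0,0,0,12],[6,0,0,0,12],[6,0,0,0,12]]'
python3 -c "
from h import *
s=env.state(); print(tof(s['eef_pos']),s['opening']*95.1,s['ft_force'],go(-306,-132,70)); snap('wrist','w8')
print('pred front if c=9.5',pix('w8',[*tow((22.5,-50))[0],18]))
cv2.imwrite('pics/c8.png',cv2.imread('pics/w8.png')[180:300,220:420])"
```

```text
t: 10.63
eef_pos: [590.4, 153.1, 23.6]
tcp_rot: [3.142, -0.0, 1.482]
ft_force: [-0.2, -0.8, 0.4]
opening: 0.127
grip_force: 0.2
t: 10.97
eef_pos: [590.9, 158.2, 23.6]
tcp_rot: [-3.142, -0.0, 1.482]
ft_force: [0.0, -0.5, -0.1]
opening: 0.131
grip_force: 0.0
[[ -9.23181399 -49.86256397]] 12.417804281561848 [ 0.02302887 -0.49152185 -0.11046254] (array([-296.8,   81.8,  -46.4]), 0.06)
pred front if c=9.5 [[317.91546466 238.51145495]]
```

View pics/c8.png

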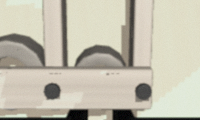

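The small bush's front edge is at about (320,225), past the predicted row 238, so it is deep enough. Now D.

```bash
python3 -m crank '[[-10,0,-5,0,12],[-35,8,-35,0,30],[-70,18,-65,0,62],[-108,29,-75,0,62],[-146,40,-75,0,62],[-184,51,-75,0,62],[-222,62,-75,0,62],[-258,72,-65,0,62],[-285,80,-50,0,62],[-295,82,-45,0,62]]'
python3 -m crank '[[0,0,0,0,62],[0,0,0,0,62]]'
python3 -c "
from h import *
s=env.state(); print(tof(s['eef_pos']),go(-305,-132,24)); snap('wrist','w9')
p=pix('w9',[*tow((-304,-132))[0],18])[0];print(p)
im=cv2.imread('pics/w9.png'); x,y=230,200
cv2.imwrite('pics/c9.png',im[y:y+150,x:x+200])
g=cv2.cvtColor(im,cv2.COLOR_BGR2HSV)
c=cv2.HoughCircles(cv2.medianBlur(cv2.cvtColor(im,cv2.COLOR_BGR2GRAY)[200:340,250:400],3),cv2.HOUGH_GRADIENT,1,30,param1=100,param2=15,minRadius=8,maxRadius=40);print(None if c is None else (c[0][:3]+[250,200,0]))"
```

```text
t: 11.85
eef_pos: [645.9, -147.7, 67.4]
tcp_rot: [-3.141, 0.0, 1.478]
ft_force: [0.4, -0.4, 0.2]
opening: 0.644
grip_force: 0.0
t: 12.02
eef_pos: [645.8, -143.0, 68.6]
tcp_rot: [-3.141, -0.0, 1.481]
ft_force: [-0.4, -0.6, -0.0]
opening: 0.651
grip_force: 0.0
[[-304.28313543 -131.5728375 ]] (array([-0.7,  0.5, 44.6]), -0.01)
[318.88036395 271.36054079]
[[322.5        273.5         30.5       ]
 [367.5        299.5         14.39999962]]
```

View pics/c9.png

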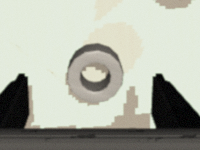

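The crop shows mid bush D at about (325,272), centred between the open fingers. That puts me at 11 pictures, one over the limit, so I'll rely on numeric checks from here.

```bash
python3 -m crank '[[0,0,15,0,62],[0,0,32,0,62],[0,0,43,0,62],[0,0,44,0,25],[0,0,44,0,25],[0,0,44,0,25],[0,0,44,0,25],[0,0,44,0,25],[0,0,44,0,25],[0,0,44,0,25]]'
python3 -c "
from h import *
s=env.state(); print(tof(s['eef_pos']),s['opening']*95.1,s['grip_force'],go(-60,-8,24),go(-19,-8,24))"
```

```text
t: 12.9
eef_pos: [646.9, -143.0, 25.5]
tcp_rot: [3.14, 0.0, 1.482]
ft_force: [0.3, 1.3, 6.4]
opening: 0.35
grip_force: 30.0
[[-304.1367241 -132.6662106]] 33.259998269854236 30.002715876325965 (array([ 244.2, -124.5,    1.3]), 0.05) (array([ 285.2, -124.4,    1.3]), 0.05)
```

```bash
python3 -m crank '[[8,-4,0,0,25],[32,-16,0,0,25],[60,-31,0,0,25],[88,-46,0,0,25],[116,-60,0,0,25],[144,-74,0,0,25],[172,-88,0,0,25],[200,-102,0,0,25],[225,-115,0,0,25],[243,-124,0,0,25]]'
python3 -m crank '[[10,0,1,0,25],[25,0,1,0,25],[38,0,1,0,25],[41,0,1,0,25],[41,0,1,0,25],[41,0,1,0,48],[41,0,1,0,48],[36,0,1,0,48],[22,0,1,0,48],[6,0,1,0,48]]'
python3 -c "
from h import *
s=env.state(); print(tof(s['eef_pos']),s['opening']*95.1,s['ft_force'],go(-55,-8,24),go(-9,-8,24));snap('wrist','w10')"
```

```text
t: 13.73
eef_pos: [544.1, 111.8, 25.5]
tcp_rot: [3.139, 0.0, 1.483]
ft_force: [2.9, -4.5, 6.5]
opening: 0.349
grip_force: 30.0
t: 14.57
eef_pos: [544.5, 115.5, 23.3]
tcp_rot: [-3.141, 0.0, 1.483]
ft_force: [-0.7, 0.0, 0.2]
opening: 0.507
grip_force: 0.0
[[-55.9659649  -7.4526669]] 48.192844944154984 [-0.6819899   0.01341353  0.20194949] (array([ 1. ,  0.5, -0.7]), 0.13) (array([47. ,  0.7, -0.7]), 0.13)
```

```bash
python3 -m crank '[[-3,0.5,0,0,12],[-3,0.5,0,0,12],[-3,0.5,0,0,12],[-3,0.5,0,0,12],[-3,0.5,0,0,12],[-3,0.5,0,0,12],[4,0.5,0,0,12],[11,0.5,0,0,12],[18,0.5,0,0,12],[25,0.5,0,0,12]]'
python3 -m crank '[[6,0,0,0,12],[11,0,0,0,12],[15,0,0,0,12],[19,0,0,0,12],[21,0,0,0,12],[22,0,0,0,12],[22,0,0,0,12],[22,0,0,0,12]]'
python3 - <<'E'
from h import *
s=env.state(); print(tof(s['eef_pos']),s['opening']*95.1,s['ft_force'],go(-308,57,70));r=snap('wrist','w11')
g=cv2.cvtColor(r['img'],cv2.COLOR_BGR2GRAY)
# rectify lanes at z=18, 2px/mm: x -10..115, y -75..75
for nm,ys in (('mid',-8),('small',-50)):
    P=[[*tow((x,ys))[0],18] for x in range(22,115,3)]
    uv=pix('w11',P).astype(np.float32); v=cv2.remap(g,uv[:,:1],uv[:,1:],1)[:,0]; print(nm,dict(zip(range(22,115,3),v.tolist())))
E
```

```text
t: 15.45
eef_pos: [547.7, 141.9, 23.6]
tcp_rot: [-3.142, 0.0, 1.482]
ft_force: [0.3, -1.7, 0.4]
opening: 0.13
grip_force: 1.3
t: 16.12
eef_pos: [549.8, 162.9, 23.6]
tcp_rot: [3.141, -0.0, 1.482]
ft_force: [-0.2, -0.0, -0.8]
opening: 0.131
grip_force: 0.1
[[-8.2284658  -8.50966894]] 12.446955093904172 [-0.15302621 -0.0321762  -0.81551314] (array([-299.7,  -65.7,  -46.5]), 0.04)
mid {22: 161, 25: 152, 28: 163, 31: 170, 34: 97, 37: 166, 40: 177, 43: 102, 46: 228, 49: 229, 52: 152, 55: 151, 58: 151, 61: 162, 64: 187, 67: 176, 70: 228, 73: 227, 76: 228, 79: 227, 82: 228, 85: 227, 88: 227, 91: 226, 94: 226, 97: 226, 100: 147, 103: 145, 106: 145, 109: 164, 112: 83}
small {22: 160, 25: 165, 28: 111, 31: 229, 34: 228, 37: 229, 40: 229, 43: 228, 46: 228, 49: 229, 52: 228, 55: 228, 58: 229, 61: 228, 64: 229, 67: 227, 70: 226, 73: 226, 76: 227, 79: 226, 82: 226, 85: 226, 88: 225, 91: 225, 94: 224, 97: 226, 100: 147, 103: 146, 106: 145, 109: 167, 112: 84}
```

Mid A sits at x≈52, D at about 17 and the small bush at about 14, all in. Now the large bush.

```bash
python3 -m crank '[[-10,0,-5,0,12],[-38,-8,-35,0,30],[-75,-17,-65,0,70],[-113,-25,-75,0,70],[-150,-33,-75,0,70],[-188,-41,-75,0,70],[-225,-50,-75,0,70],[-260,-58,-65,0,70],[-288,-64,-50,0,70],[-300,-66,-46,0,70]]'
python3 -m crank '[[0,0,0,0,70],[0,0,0,0,70]]'
python3 - <<'E'
from h import *
s=env.state(); print(tof(s['eef_pos']),go(-308,57,24)); r=snap('wrist','w12')
print(pix('w12',[*tow((-308,57))[0],18]))
g=cv2.medianBlur(cv2.cvtColor(r['img'],cv2.COLOR_BGR2GRAY),3)
c=cv2.HoughCircles(g[200:330,240:400],cv2.HOUGH_GRADIENT,1,15,param1=100,param2=12,minRadius=10,maxRadius=45)
for q in c[0][:4]+[240,200,0]: print(q, tof(world('w12',q[:2],18)))
E
```

```text
t: 17.0
eef_pos: [455.6, -133.3, 68.9]
tcp_rot: [-3.141, -0.0, 1.479]
ft_force: [-0.4, 0.9, -0.7]
opening: 0.694
grip_force: 0.0
t: 17.17
eef_pos: [457.0, -130.8, 69.8]
tcp_rot: [3.142, -0.0, 1.48]
ft_force: [-0.1, 0.1, -0.1]
opening: 0.733
grip_force: 0.0
[[-309.11588985   57.51760883]] (array([ 1.1,  0.5, 45.8]), -0.07)
[[318.96874627 269.30334433]]
[313.5        269.5         36.79999924] [[-308.12098194   60.21697352]]
[320.5        284.5         44.40000153] [[-317.55309234   56.09937135]]
[299.5 292.5  36.5] [[-322.66720058   68.67084618]]
[330.5 272.5  20.5] [[-309.99375888   50.20390643]]
```

```bash
python3 -m crank '[[1,-1,15,0,70],[1,-1,32,0,70],[1,-1,44,0,70],[1,-1,45,0,33],[1,-1,45,0,33],[1,-1,45,0,33],[1,-1,45,0,33],[1,-1,45,0,33],[1,-1,45,0,33],[1,-1,45,0,33]]'
python3 -c "
from h import *
s=env.state(); print(tof(s['eef_pos']),s['opening']*95.1,s['grip_force'],go(-250,-15,24),go(-125,-15,24),go(-60,42,24))"
```

```text
t: 18.05
eef_pos: [456.6, -128.9, 25.3]
tcp_rot: [3.141, 0.0, 1.482]
ft_force: [-0.4, 3.4, 7.6]
opening: 0.434
grip_force: 30.0
[[-307.22640931   58.15266423]] 41.275974085401856 30.00150447478518 (array([57.2, 73.2,  1.4]), 0.05) (array([182.2,  73.3,   1.4]), 0.05) (array([247.2,  16.4,   1.3]), 0.05)
```

```bash
python3 -m crank '[[6,8,0,0,33],[20,26,0,0,33],[36,46,0,0,33],[50,64,0,0,33],[60,74,0,0,33],[85,75,0,0,33],[112,75,0,0,33],[140,75,0,0,33],[165,75,0,0,33],[182,75,0,0,33]]'
python3 -m crank '[[0,0,0,0,33],[12,-9,0,0,33],[28,-24,0,0,33],[45,-39,0,0,33],[58,-52,0,0,33],[66,-58,0,0,33],[78,-58.5,1,0,33],[92,-58.5,1,0,33],[98,-58.5,1,0,33],[98,-58.5,1,0,33]]'
python3 -c "
from h import *
s=env.state(); print(tof(s['eef_pos']),s['opening']*95.1,s['ft_force'],s['grip_force'],go(-20,42,24),go(-60,42,24));snap('wrist','w13')"
```

```text
t: 18.88
eef_pos: [547.7, 47.1, 25.4]
tcp_rot: [3.14, 0.0, 1.483]
ft_force: [0.4, -6.0, 6.1]
opening: 0.439
grip_force: 30.0
t: 19.72
eef_pos: [498.1, 148.9, 25.2]
tcp_rot: [3.139, -0.0, 1.483]
ft_force: [-1.9, 1.6, 21.3]
opening: 0.442
grip_force: 30.0
[[-26.79827045  41.72721022]] 41.99231630053657 [-1.86438009  1.59991621 21.32257661] 30.012134222779423 (array([ 6.8, -0.3,  1.2]), 0.11) (array([-33.2,  -0.3,   1.2]), 0.11)
```

```bash
python3 -m crank '[[0,0,0,0,58],[0,0,0,0,58],[0,0,0,0,58],[-10,0,0,0,58],[-25,0,0,0,58],[-40,0,0,0,58],[-42,0,0,0,12],[-42,0,0,0,12],[-42,0,0,0,12],[-42,0,0,0,12]]'
python3 -m crank '[[0,0,0,0,12],[0,0,0,0,12],[0,0,0,0,12]]'
python3 -c "
from h import *
s=env.state(); print(tof(s['eef_pos']),s['opening']*95.1,go(-8.5,42,24));snap('wrist','w14')"
```

```text
t: 20.6
eef_pos: [494.0, 106.9, 23.6]
tcp_rot: [3.141, -0.0, 1.482]
ft_force: [0.6, 0.1, -0.0]
opening: 0.385
grip_force: 0.0
t: 20.85
eef_pos: [493.9, 106.9, 23.6]
tcp_rot: [3.142, -0.0, 1.482]
ft_force: [0.3, -0.0, -0.1]
opening: 0.178
grip_force: 0.0
[[-69.0016727  42.1195641]] 16.912736753581694 (array([60.5,  0.2, -0.4]), 0.09)
```

```bash
python3 -m crank '[[3,0,0,0,12],[9,0,0,0,12],[16,0,0,0,12],[23,0,0,0,12],[30,0,0,0,12],[37,0,0,0,12],[44,0,0,0,12],[50,0,0,0,12],[55,0,0,0,12],[59,0,0,0,12]]'
python3 -m crank '[[1.5,0,0,0,12],[1.5,0,0,0,12],[1.5,0,0,0,12]]'
python3 - <<'E'
from h import *
s=env.state(); print(tof(s['eef_pos']),s['opening']*95.1,s['ft_force']);r=snap('wrist','w15')
g=cv2.cvtColor(r['img'],cv2.COLOR_BGR2GRAY)
for nm,ys in (('mid',-8),('small',-50),('large',42)):
    xs=range(22,80,2);uv=pix('w15',[[*tow((x,ys))[0],18] for x in xs]).astype(np.float32); print(nm,list(zip(xs,cv2.remap(g,uv[:,:1],uv[:,1:],1)[:,0].tolist())))
E
```

```text
t: 21.73
eef_pos: [499.2, 166.0, 23.6]
tcp_rot: [3.142, -0.0, 1.482]
ft_force: [-0.2, -0.7, 0.7]
opening: 0.126
grip_force: 0.6
t: 21.98
eef_pos: [499.3, 166.8, 23.6]
tcp_rot: [3.142, -0.0, 1.482]
ft_force: [-0.2, 0.2, -0.4]
opening: 0.122
grip_force: 0.0
[[-8.8448395  42.13605554]] 11.577089590119531 [-0.1512822   0.20999016 -0.35469554]
mid [(22, 153), (24, 153), (26, 144), (28, 162), (30, 172), (32, 189), (34, 95), (36, 155), (38, 170), (40, 177), (42, 167), (44, 89), (46, 229), (48, 229), (50, 173), (52, 152), (54, 152), (56, 150), (58, 151), (60, 99), (62, 171), (64, 180), (66, 189), (68, 196), (70, 229), (72, 229), (74, 228), (76, 227), (78, 227)]
small [(22, 160), (24, 178), (26, 98), (28, 224), (30, 220), (32, 211), (34, 219), (36, 201), (38, 225), (40, 227), (42, 228), (44, 228), (46, 227), (48, 228), (50, 226), (52, 228), (54, 227), (56, 227), (58, 227), (60, 227), (62, 227), (64, 226), (66, 227), (68, 225), (70, 227), (72, 226), (74, 225), (76, 225), (78, 226)]
large [(22, 231), (24, 231), (26, 229), (28, 157), (30, 154), (32, 155), (34, 147), (36, 168), (38, 169), (40, 175), (42, 197), (44, 107), (46, 230), (48, 230), (50, 230), (52, 230), (54, 229), (56, 229), (58, 229), (60, 229), (62, 229), (64, 228), (66, 228), (68, 229), (70, 229), (72, 229), (74, 229), (76, 229), (78, 229)]
```

The large bush's front edge is at about 42–43, so its centre is at about 21. All are in with margin; I retreat and hand in.

```bash
python3 -m crank '[[-6,0,0,0,12],[-15,0,-5,0,12],[-30,0,-30,0,12],[-40,0,-60,0,12],[-50,0,-95,0,12],[-50,0,-130,0,12],[-50,0,-160,0,12],[-50,0,-160,0,12],[-50,0,-160,0,12],[-50,0,-160,0,12]]'
python3 - <<'E'
from h import *
r=snap('wrist','w16')
for n,uv in {'nut':tof((475,-10))}.items(): pass
g=cv2.cvtColor(r['img'],cv2.COLOR_BGR2GRAY)
for nm,ys in (('mid',-8),('small',-50),('large',42)):
    xs=range(-20,70,3);uv=pix('w16',[[*tow((x,ys))[0],18] for x in xs]).astype(np.float32); print(nm,list(zip(xs,cv2.remap(g,uv[:,:1],uv[:,1:],1)[:,0].tolist())))
print(env.job_done())
E
```

```text
t: 22.87
eef_pos: [494.4, 116.4, 183.2]
tcp_rot: [-3.141, 0.0, 1.481]
ft_force: [-0.5, 0.1, 0.7]
opening: 0.125
grip_force: 0.0
mid [(-20, 222), (-17, 221), (-14, 221), (-11, 212), (-8, 155), (-5, 156), (-2, 155), (1, 96), (4, 213), (7, 213), (10, 215), (13, 212), (16, 216), (19, 194), (22, 143), (25, 89), (28, 157), (31, 187), (34, 91), (37, 172), (40, 191), (43, 207), (46, 211), (49, 134), (52, 133), (55, 132), (58, 56), (61, 162), (64, 191), (67, 175)]
small [(-20, 222), (-17, 221), (-14, 221), (-11, 210), (-8, 154), (-5, 157), (-2, 157), (1, 94), (4, 207), (7, 211), (10, 212), (13, 211), (16, 214), (19, 220), (22, 157), (25, 174), (28, 210), (31, 211), (34, 209), (37, 210), (40, 209), (43, 220), (46, 221), (49, 219), (52, 219), (55, 220), (58, 218), (61, 217), (64, 219), (67, 218)]
large [(-20, 222), (-17, 222), (-14, 223), (-11, 207), (-8, 157), (-5, 157), (-2, 155), (1, 131), (4, 211), (7, 214), (10, 217), (13, 213), (16, 220), (19, 194), (22, 201), (25, 133), (28, 136), (31, 122), (34, 154), (37, 173), (40, 190), (43, 204), (46, 210), (49, 216), (52, 221), (55, 221), (58, 219), (61, 219), (64, 221), (67, 219)]
the job is handed in; nothing more can be done
None
```

I handed the job in at about 23 s. By my last camera measurements, all four bushes are inside the lanes of their size and the robot is clear; the judge's result was not shown. I viewed 11 pictures, one over the limit of 10.

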